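# Butt the current sensor to its readout and hold the test probe centred in its bore

### The job

Slide the loose sensor block along its tray until it sits flush against the readout unit, closing the gap, then lift the square-handled probe out of its stand and lower its stem into the sensor's bore without touching the walls, until the tip is in the lower half of the bore but still clear of the tray floor underneath. Finish while holding the probe there, upright, centred and still; do not let go of it, keep the sensor flush, and leave the round-handled probe and everything else on the bench where they are.

Things in the scene. Friction and masses are not known exactly. Their poses are not given: they have to be found in the camera images.
- tray: Fixed aluminium test tray, 94 (x) by 260 mm (y), floor 6 mm thick, origin at the centre of its underside on the bench. A channel 68 mm wide runs along y, centred on x = 0, between side rails (tops 18 mm above the bench), from the open end at y = -130 mm to the readout unit at the +y end. Yaw varies up to 20 degrees.
- readout_face (a point): Centre of the readout unit's flat face towards the channel, 35 mm above the bench, at y = +60 mm of the tray; same axes as the tray. The readout unit is a grey box with a small display, 94 by 70 mm, top 64 mm above the bench, fixed to the tray.
- sensor: Loose sensor block, dark grey, 64 (x) by 70 (y) by 50 mm high, 0.25 to 0.5 kg, standing on the tray floor in the channel; origin at the centre of its underside, axes parallel to the tray's within 2 degrees. It slides with about 1 to 5 N, pushed on its -y face. At the start at least 50 mm of bare channel lies behind that face, and 25 to 50 mm between its +y face and the readout.
- bore_mouth (a point): Centre of the top of the sensor block's bore, over the block's middle, 56 mm above the bench, 35 mm from its -y and +y faces. The bore, 25 mm in diameter, runs straight down 50 mm through the block to the tray floor. With the block flush this point is at y = +25 mm of the tray.
- probe_handle (a point): Centre of the probe's square handle: black, 22 by 22 mm, 60 mm tall, sides square to this point's x and y axes, z up along the probe. A steel stem 10 mm in diameter goes 80 mm down from the handle's underside; 140 mm long in all, 80 g. At the start it hangs upright in one of the stand's holes, the handle's underside on the stand's top.
- probe_tip (a point): Centre of the flat lower end of the probe's stem, on the probe's axis, 110 mm below the handle's centre; same axes.
- stand: Fixed grey stand, 150 (x) by 56 (y) by 90 mm high, origin at the centre of its underside on the bench. Two through holes 13 mm in diameter at x = -40 and +40 mm: one holds the probe, the other the round-handled one; which is which varies. The probe must rise 80 mm to leave the stand.
- round_probe_top (a point): Centre of the top of the other probe, to be left alone: round black handle 28 mm in diameter, 42 mm tall, in the other hole of the stand; its top is 132 mm above the bench.
Not all that is in view belongs to the job. Leave any turquoise look-alike of the stand alone. Of the things that look like the sensor, the larger one is meant.

How it is judged:
On the way, in this order (a step that is already met when the one before it is completed fails the run):
1. the sensor block is butted flush against the readout unit and at rest, before the probe goes in (y of bore_mouth in the frame of tray between 0.023 and 0.028 m and x of bore_mouth in the frame of tray between -0.004 and 0.004 m and z of bore_mouth in the frame of tray between 0.053 and 0.059 m and angle between the y axis of bore_mouth and the y axis of tray, either way round below 0.05 rad and angle between bore_mouth's own z axis and vertical below 0.04 rad and linear speed of sensor below 0.01 m/s and (horizontal distance between probe_tip and bore_mouth above 0.03 m or z of probe_tip in the frame of bore_mouth above 0 m)), for 0.2 s.
2. the probe's stem is in the bore, centred, its tip in the lower half and clear of the floor (y of bore_mouth in the frame of tray between 0.023 and 0.028 m and x of bore_mouth in the frame of tray between -0.004 and 0.004 m and z of bore_mouth in the frame of tray between 0.053 and 0.059 m and angle between the y axis of bore_mouth and the y axis of tray, either way round below 0.05 rad and angle between bore_mouth's own z axis and vertical below 0.04 rad and horizontal distance between probe_tip and bore_mouth below 0.0045 m and z of probe_tip in the frame of bore_mouth between -0.0485 and -0.025 m and angle between probe_tip's own z axis and vertical below 0.1 rad and contact force between probe and the fingers above 1 N and contact force between probe and sensor below 0.05 N and contact force between probe and tray below 0.05 N and contact force between probe and stand below 0.05 N), for 0.3 s.
At the end, for the whole second after the job is handed in: Sensor in its channel within 2 mm of the readout's face; probe held by the gripper, tilt under 5.7 degrees, tip within 4.5 mm of the bore's axis, 25 mm or more below its mouth, 1.5 mm or more above the tray, touching neither sensor, tray nor stand, and still (all of step 2 and linear speed of each of probe, sensor below 0.01 m/s and angular speed of probe below 0.1 rad/s); the arm keeps its last pose, push and grip.
It fails at once if the probe touches the sensor block (contact force between probe and sensor above 0.1 N).
It fails at once if the probe touches the tray (contact force between probe and tray above 0.1 N).
It fails at once if the round-handled probe is disturbed (distance of round_probe_top from where it was at the start of the episode above 0.015 m).
It fails at once if a bystander on the bench is disturbed (distance of any of spool, flux, solvent, driver, parts_tray, board from where it was at the start of the episode above 0.02 m).
It also fails if it takes over 64 s, if anything falls off the work surface, if the arm or the gripper's body presses on something with over 40 N, if the wrist force passes 120 N, or if a joint passes its speed limit or range.

### The arm

A 6-joint arm with a two-finger parallel gripper is mounted at the origin on the work surface. World frame = base frame: x ahead of the robot, y to its left, z up, the work surface at z = 0. Lengths are in m, angles in rad, forces in N, time in s.
With the tool pointing down it reaches from about 0.375 to 0.975 m from the base axis. Payload 3.8 kg.
Tool frame: the origin (TCP) lies at the very end of the fingers, on their centre line; the grasp point (between the pads) lies 19 mm behind it (bot.pinch_z is the distance from the TCP to the grasp point, in m); x points along the fingers, y is the direction in which the jaws open and shut, and the axes are right-handed (so a half turn about x gives the same grasp; the last joint's range is limited). The gripper opens to 85 mm and grips with 20 to 120 N. Pads are 22 mm wide; open, the fingers measure 114 mm over their backs; the gripper's body (76 mm by 85 mm) begins 54 mm behind the grasp point. The pads swing forward as they close: fully open they stand 13 mm farther back than shut.
Start: joints at [-1.302, 0.264, 1.604, -0, 1.274, -0.037], TCP at [0.203, -0.644, 0.231] pointing down, gripper open.
Joint ranges: [-2.63, 2.63], [-0.94, 2.18], [0.31, 2.57], [-1.31, 4.45], [0, 2.66], [-2.55, 2.55]. Speed limits (rad/s): [2.57, 2.57, 3.14, 3.14, 3.14, 3.14].

### API

Orientations are given as a rotation vector (axis times angle).
In Python, from workcell import monitor, imaging, finish_job, bot gives the robot as it stands.
- The arm moves only by the tool jog_arm, never from a script. Its argument "rows" is a list of rows, each a list of 7 numbers: the shift along the tool's x, y, z in m, then the turn, a rotation vector about the tool's x, y, z in rad, then the opening in per cent of the stroke, from 0 (shut) to 100 (fully open). A call has 1 to 20 rows; each row is the pose to reach, as a shift and turn from the pose measured when the call began, along the tool's axes at that moment; what a row does not reach only later rows make up. A row lasts 1/10 s, in which the tool goes at most 50 mm and 8.59 degrees, less where a joint would pass 70% of its speed; a pose out of reach is approached as far as the arm can. A call with a gripper value outside its range is refused whole. The fingers move at their own pace and stop on an object; "force" is the grip in N (left out, the last holds). Time passes only in rows, so rows that repeat a pose let the fingers close. It gives the time, the measured TCP pose, the force and the opening at its end, in the units of the state.
- monitor.read_state(): the state, without advancing time (a new reading comes with each control period).
- imaging.read_camera(name): name is "side" or "top" or "wrist"; returns the picture (400x640x3 uint8, blue, green, red); there is no depth.
- imaging.camera_params(name): a dict with "fx", "fy", "cx", "cy" (pixels), "k1" (the pictures are not rectified: a ray, as slopes to the right and down, at radius r is drawn at 1 + k1 r^2 times it, then the intrinsics apply), "T" (4x4, takes a point from camera to world coordinates); the wrist camera has in their place "T_tool_cam" (4x4, takes a point from camera to tool coordinates, whose origin is the TCP and whose axes are the tool frame's). Camera axes: x right, y down, z forward; pixel columns grow to the right and rows downward; lengths in m; the calibration is good to about 2 mm. A picture is of the moment at which its call begins: read the wrist's pose just before it. camera_params takes no time and is no camera call.
- finish_job(): hands the job in, once; it reports no verdict.
The state is a dict: "time": time; "q": joint angles; "joint_vel": joint speeds; "joint_torque": joint torques, N m; "tool_pos": TCP position; "tcp_rot": TCP orientation; "wrist_force": force on the tool from outside, world axes, zero at the start; "torque": the same for the moment, N m; "width": opening from 0.0 (shut) to 1.0 (fully open).
Only numpy, scipy, OpenCV 4.12 (cv2) and the standard library are available. Lean on these libraries where they do the work, as an engineer would, in place of code of your own. Each camera call takes 0.05 s, during which the arm holds its last target. There are 200 camera calls.

## Working session

There is one attempt and no reset: what is moved stays moved. The work goes in short steps, Python scripts to look and compute and a tool call to move; the robot and the scene stay as the last step left them, time stands still between calls to the robot, and variables do not carry over. Pictures are saved under pics/ and viewed, about 8 in all and at most 12, crops included, and the job is handed in when it is done.

Besides the shell and the picture viewer there is one more tool, called after "Call:" as name(argument=value, ...), one argument or row to a line, values as JSON. jog_arm: Moves the arm, as the interface text tells. Its arguments: {"type":"object","properties":{"rows":{"type":"array","items":{"type":"array","items":{"type":"number"}}},"force":{"type":"number"}},"required":["rows"]}

```bash
mkdir -p pics; ls
python3 - <<'E'
from workcell import monitor, imaging, bot
import cv2,numpy as np
print(monitor.read_state()); print(bot.pinch_z)
for n in ("side","top","wrist"):
    p=imaging.camera_params(n); print(n,p)
    cv2.imwrite(f"pics/{n}0.png",imaging.read_camera(n))
a=np.vstack([cv2.imread("pics/top0.png"),cv2.imread("pics/side0.png")])
cv2.imwrite("pics/both0.png",cv2.resize(a,None,fx=.75,fy=.75,interpolation=cv2.INTER_AREA))
E
```

```text
pics
{'time': 0.0, 'q': array([-1.30190465e+00,  2.64760013e-01,  1.60539741e+00, -3.99947372e-05,
        1.27373348e+00, -3.69201883e-02]), 'joint_vel': array([-5.04902023e-04,  6.59824471e-04,  5.90966080e-04, -1.77189219e-03,
       -4.93123593e-05, -6.94797376e-04]), 'joint_torque': array([ 3.20944513e-03, -5.15108728e+01, -3.67313755e+01,  3.22911183e-04,
        1.26979940e-02,  2.30150427e-06]), 'tool_pos': array([ 0.20299231, -0.64296197,  0.2299448 ]), 'tcp_rot': array([ 2.05729426,  0.31948006, -2.05792703]), 'wrist_force': array([-0.31127714, -0.2850383 ,  0.66526009]), 'torque': array([0.02732583, 0.00675126, 0.05203822]), 'width': 0.9993189877293523}
0.0187
side {'fx': 400.58910486065184, 'fy': 400.58910486065184, 'cx': 312.8676058379752, 'cy': 196.6391572107917, 'k1': -0.04565651048531309, 'T': array([[ 0.66294552, -0.39850697,  0.63379447, -0.1613859 ],
       [-0.74842394, -0.33116476,  0.57462293, -0.74653748],
       [-0.01910085, -0.85529065, -0.51779635,  0.60918058],
       [ 0.        ,  0.        ,  0.        ,  1.        ]])}
top {'fx': 450.7876034016334, 'fy': 450.7876034016334, 'cx': 319.5529291880534, 'cy': 197.1594742404351, 'k1': -0.13138668897044745, 'T': array([[ 0.01614556, -0.97653952,  0.21473214,  0.18803582],
       [-0.99985608, -0.01688762, -0.00162151, -0.15863416],
       [ 0.00520978, -0.21467505, -0.97667163,  1.35250458],
       [ 0.        ,  0.        ,  0.        ,  1.        ]])}
wrist {'fx': 351.8958013008552, 'fy': 351.8958013008552, 'cx': 323.21308267638653, 'cy': 202.25340829257416, 'k1': 0.005873671266776425, 'T_tool_cam': array([[ 4.99098962e-04, -3.05432708e-01,  9.52213533e-01,
        -1.41506536e-01],
       [ 9.99999872e-01,  2.35059829e-04, -4.48748020e-04,
        -6.80479278e-04],
       [-8.67648272e-05,  9.52213634e-01,  3.05432786e-01,
        -7.84540354e-02],
       [ 0.00000000e+00,  0.00000000e+00,  0.00000000e+00,
         1.00000000e+00]])}
```

View pics/top0.png

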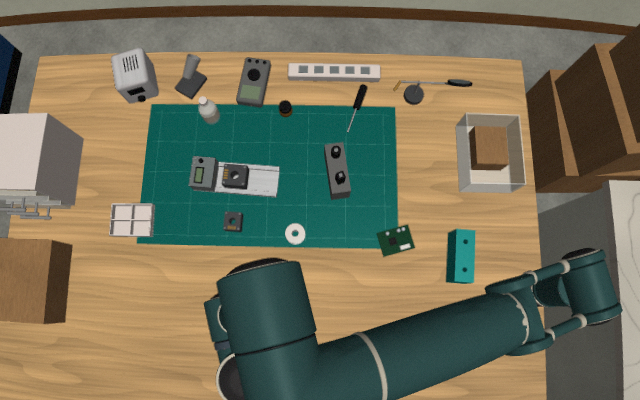

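View pics/side0.png

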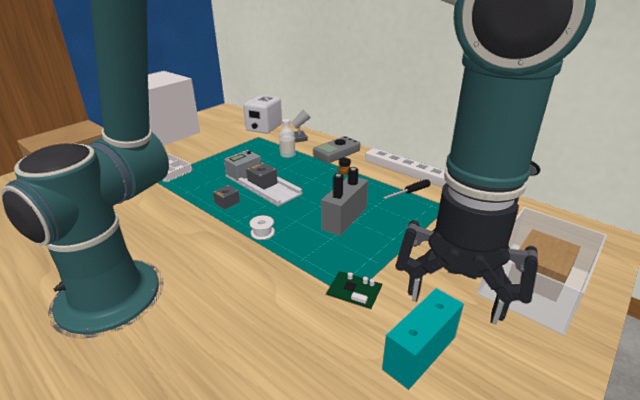

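Candidates (top view): sensor-like blocks at (235,176, on the tray) and (233,221, loose and smaller): I want the tray one. Stands: grey (337,170) and turquoise (461,256): grey. Probe handles are at (336,151) and (340,177), and I still have to tell which is square. I'll check with one close crop.

```bash
cat > h.py <<'E'
import numpy as np, cv2
from scipy.spatial.transform import Rotation as R
from workcell import monitor, imaging, bot
def Ttool(s):
    T=np.eye(4); T[:3,:3]=R.from_rotvec(s["tcp_rot"]).as_matrix(); T[:3,3]=s["tool_pos"]; return T
def cam(n,s=None):
    p=imaging.camera_params(n)
    T=p["T"] if "T" in p else Ttool(s)@p["T_tool_cam"]
    K=np.array([[p["fx"],0,p["cx"]],[0,p["fy"],p["cy"]],[0,0,1]]); return K,np.array([p["k1"],0,0,0,0.]),T
def cast(c,px,z):
    K,d,T=c; u=cv2.undistortPoints(np.array(px,float).reshape(-1,1,2),K,d)[:,0]
    r=np.c_[u,np.ones(len(u))]@T[:3,:3].T; o=T[:3,3]
    return o+r*((z-o[2])/r[:,2])[:,None]
def proj(c,P):
    K,d,T=c; Ti=np.linalg.inv(T); P=np.atleast_2d(P)
    return cv2.projectPoints(P.astype(float),cv2.Rodrigues(Ti[:3,:3])[0],Ti[:3,3],K,d)[0][:,0]
E
python3 - <<'E'
from h import *
t=cv2.imread("pics/top0.png"); s=cv2.imread("pics/side0.png")
a=cv2.resize(t[135:215,180:360],None,fx=4.4,fy=4.4,interpolation=cv2.INTER_CUBIC)[:,:792]
b=cv2.resize(s[140:235,210:375],None,fx=2.4,fy=2.4,interpolation=cv2.INTER_CUBIC)
b=cv2.copyMakeBorder(b,0,0,0,792-b.shape[1],0)
cv2.imwrite("pics/crop0.png",np.vstack([a,b]))
c=cam("top"); d=cam("side")
print(cast(c,[[336,151],[340,177]],.14)); print(cast(c,[[235,172]],.056),cast(c,[[278,166],[277,194],]],.0) if 0 else cast(c,[[278,166],[277,194]],.012))
print(cast(d,[[338,174],[353,168]],.15))
E
```

```text
File "<stdin>", line 8
    print(cast(c,[[336,151],[340,177]],.14)); print(cast(c,[[235,172]],.056),cast(c,[[278,166],[277,194],]],.0) if 0 else cast(c,[[278,166],[277,194]],.012))
                                                                                                          ^
SyntaxError: closing parenthesis ']' does not match opening parenthesis '('
```

Run:
```python
from h import *
t=cv2.imread("pics/top0.png"); s=cv2.imread("pics/side0.png")
a=cv2.resize(t[135:215,180:360],None,fx=4.4,fy=4.4,interpolation=cv2.INTER_CUBIC)[:,:792]
b=cv2.resize(s[140:235,210:375],None,fx=2.4,fy=2.4,interpolation=cv2.INTER_CUBIC)
b=cv2.copyMakeBorder(b,0,0,0,792-b.shape[1],0)
cv2.imwrite("pics/crop0.png",np.vstack([a,b]))
c=cam("top"); d=cam("side")
print(cast(c,[[336,151],[340,177]],.14)); print(cast(c,[[235,172]],.056),cast(c,[[278,166],[277,194]],.012))
print(cast(d,[[338,174],[353,168]],.15))
```

```text
[[ 0.58879727 -0.20490845  0.14      ]
 [ 0.51304878 -0.21662656  0.14      ]]
[[0.54581867 0.09355313 0.056     ]] [[ 0.57928513 -0.03064913  0.012     ]
 [ 0.49038541 -0.03086815  0.012     ]]
[[ 0.51954544 -0.21346988  0.15      ]
 [ 0.56842764 -0.2225023   0.15      ]]
```

View pics/crop0.png

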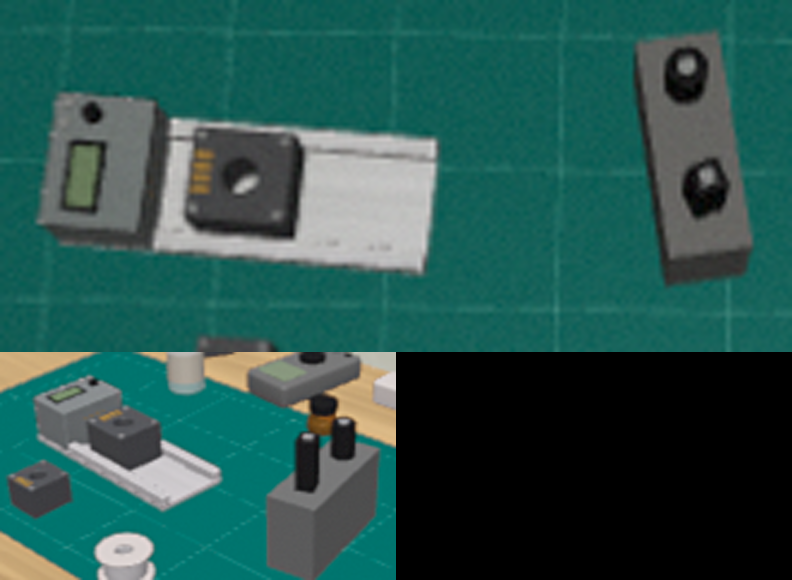

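The crop shows the square handle in the near hole, at crop (706,187), which is about world (0.515,-0.215). The round handle is in the far hole, at crop (687,75). The sensor is on the tray at crop (243,178), with the readout on its +y side. Next I'll work out the move to a wrist view over the tray.

```bash
cat >> h.py <<'E'
def togo(s,pos,yaw_z):
    """tool down, tool z axis along world heading yaw_z -> shift, turn in current tool axes"""
    z=np.array([np.cos(yaw_z),np.sin(yaw_z),0]); x=np.array([0,0,-1.]); Rt=np.c_[x,np.cross(z,x),z]
    T=Ttool(s); return T[:3,:3].T@(np.array(pos)-T[:3,3]), R.from_matrix(T[:3,:3].T@Rt).as_rotvec()
E
python3 - <<'E'
from h import *
np.set_printoptions(precision=4,suppress=True)
s=monitor.read_state(); print(Ttool(s))
for a in (1.49,1.49-np.pi): print(a,*togo(s,[0.54,-0.02,0.23],a))
E
```

```text
[[-0.0005  0.3011 -0.9536  0.203 ]
 [ 0.0017 -0.9536 -0.3011 -0.6431]
 [-1.     -0.0018 -0.0001  0.2302]
 [ 0.      0.      0.      1.    ]]
1.49 [ 0.0011 -0.4928 -0.5089] [1.9574 0.0017 0.0012]
-1.6515926535897931 [ 0.0011 -0.4928 -0.5089] [-1.1842 -0.0011  0.0015]
```

Run:
```python
from h import *
np.set_printoptions(precision=4,suppress=True)
s=monitor.read_state(); print(*togo(s,[0.53,0.09,0.26],1.49-np.pi))
```

```text
[-0.0287 -0.6007 -0.5325] [-1.1842 -0.0011  0.0015]
```

Call:
jog_arm(
  rows=[
    [-0.029,-0.6,-0.533,-1.184,0,0,55],
    [-0.029,-0.6,-0.533,-1.184,0,0,55],
    [-0.029,-0.6,-0.533,-1.184,0,0,55],
    [-0.029,-0.6,-0.533,-1.184,0,0,55],
    [-0.029,-0.6,-0.533,-1.184,0,0,55],
    [-0.029,-0.6,-0.533,-1.184,0,0,55],
    [-0.029,-0.6,-0.533,-1.184,0,0,55],
    [-0.029,-0.6,-0.533,-1.184,0,0,55],
    [-0.029,-0.6,-0.533,-1.184,0,0,55],
    [-0.029,-0.6,-0.533,-1.184,0,0,55],
    [-0.029,-0.6,-0.533,-1.184,0,0,55],
    [-0.029,-0.6,-0.533,-1.184,0,0,55],
    [-0.029,-0.6,-0.533,-1.184,0,0,55],
    [-0.029,-0.6,-0.533,-1.184,0,0,55],
    [-0.029,-0.6,-0.533,-1.184,0,0,55],
    [-0.029,-0.6,-0.533,-1.184,0,0,55],
    [-0.029,-0.6,-0.533,-1.184,0,0,55],
    [-0.029,-0.6,-0.533,-1.184,0,0,55],
    [-0.029,-0.6,-0.533,-1.184,0,0,55],
    [-0.029,-0.6,-0.533,-1.184,0,0,55],
  ],
)

```text
time: 2.15
tool_pos: [0.5302, 0.088, 0.2602]
tcp_rot: [1.27, 1.171, -1.27]
wrist_force: [-0.1, -0.4, -0.1]
width: 0.549
```

Run:
```python
from h import *
import pickle
s=monitor.read_state(); im=imaging.read_camera("wrist"); pickle.dump(s,open("s1.pkl","wb")); cv2.imwrite("pics/w1.png",im); print(s["time"],s["q"],s["joint_vel"],s["tool_pos"])
```

```text
2.15 [ 1.17311297e-01 -1.41078939e-02  1.86137628e+00  1.41110798e-03
  1.29511092e+00  1.99632571e-01] [-0.0060168  -0.00336116 -0.00210205  0.00185748 -0.0009541   0.00207999] [0.53016043 0.0880284  0.26015077]
```

View pics/w1.png

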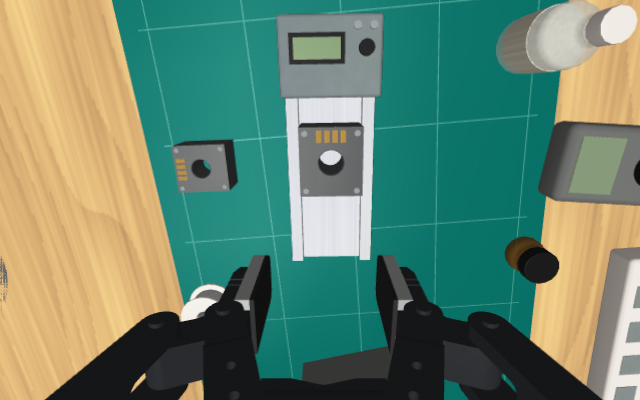

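The wrist picture shows the readout at (330,55), the tray channel below it with rails at x≈290 and x≈372 and its open end at y≈260, and the sensor top over (299–363, 124–196) with its bore mouth at (331,161). I'll fit the edges.

```bash
cat >> h.py <<'E'
def edges(g,rows,lo,hi,vert=True,pol=0):
    """strongest gradient column (vert) per row within lo..hi, subpixel"""
    out=[]
    for r in rows:
        l=(g[r,lo:hi] if vert else g[lo:hi,r]).astype(float); d=np.diff(l)*(pol or 1); 
        if not pol: d=abs(d)
        k=int(d.argmax()); w=np.clip(d[max(0,k-1):k+2],0,None); x=lo+.5+(w*np.arange(max(0,k-1),max(0,k-1)+len(w))).sum()/w.sum()
        out.append((x,r) if vert else (r,x))
    return np.array(out)
def line(P):
    q=np.array(cv2.fitLine(P[:,:2].astype(np.float32),cv2.DIST_HUBER,0,.01,.01)).ravel(); return q[2:],q[:2]
E
python3 - <<'E'
from h import *
import pickle
np.set_printoptions(precision=4,suppress=True)
s=pickle.load(open("s1.pkl","rb")); im=cv2.imread("pics/w1.png"); c=cam("wrist",s); r=im[:,:,2]; g=cv2.cvtColor(im,cv2.COLOR_BGR2GRAY)
L=cast(c,edges(r,range(205,250,3),280,297,pol=1),.018); Rr=cast(c,edges(r,range(205,250,3),362,380,pol=-1),.018)
L2=cast(c,edges(r,range(102,118,2),278,296,pol=1),.018);R2=cast(c,edges(r,range(102,118,2),366,382,pol=-1),.018)
for a,b in((L,L2),(Rr,R2)):
    p,d=line(np.vstack([a,b])); print("rail",p,d*np.sign(d[1]),"yaw",np.degrees(np.arctan2(-d[0]*np.sign(d[1]),abs(d[1]))))
    print(a.mean(0),b.mean(0))
for n,e in dict(rear=edges(g,range(310,352,4),190,202,False,1),front=edges(g,range(306,356,4),118,131,False),left=edges(g,range(135,186,4),293,306),right=edges(g,range(135,186,4),357,370)).items():
    P=cast(c,e,.056); print(n,line(P),e[:,0].mean(),e[:,1].mean())
e=edges(g,range(300,360,4),90,104,False); print("readout top?",e[:,1].mean(), line(cast(c,e,.064)),line(cast(c,e,.018)))
print("bore",cast(c,[[331,161]],.056))
E
```

```text
rail [0.4901 0.0815] [0.0673 0.9977] yaw -3.8599625
[0.4858 0.0185 0.018 ] [0.4947 0.1508 0.018 ]
rail [0.5828 0.0658] [0.0675 0.9977] yaw -3.8717992
[0.5791 0.0108 0.018 ] [0.588  0.1431 0.018 ]
rear (array([0.5331, 0.063 ], dtype=float32), array([ 0.9977, -0.0677], dtype=float32)) 330.0 195.92383514563255
front (array([0.5427, 0.1364], dtype=float32), array([ 0.9977, -0.0676], dtype=float32)) 330.0 122.28214895067411
left (array([0.5066, 0.1026], dtype=float32), array([0.0681, 0.9977], dtype=float32)) 298.6366610313165 159.0
right (array([0.5699, 0.0969], dtype=float32), array([0.0682, 0.9977], dtype=float32)) 362.71035605041095 159.0
readout top? 97.39625778801867 (array([0.5384, 0.1598], dtype=float32), array([ 0.9978, -0.0658], dtype=float32)) (array([0.5386, 0.1589], dtype=float32), array([ 0.9978, -0.0658], dtype=float32))
bore [[0.5385 0.0989 0.056 ]]
```

The sizes check out: block 63.6 mm wide, rails about 94 mm apart, gap about 27 mm, yaw about -3.87°. Next I'll go behind the block, lower, and push with the fingers part open for a two-point contact.

Run:
```python
from h import *
np.set_printoptions(precision=4,suppress=True)
s=monitor.read_state(); print(*togo(s,[0.5337,0.032,0.10],-1.6383)); print(*togo(s,[0.5337,0.032,0.026],-1.6383))
```

```text
[0.1601 0.0083 0.0557] [-0.0156 -0.0014  0.0009]
[0.2341 0.0083 0.0558] [-0.0156 -0.0014  0.0009]
```

Call:
jog_arm(
  rows=[
    [0.03,0.008,0.056,-0.016,-0.001,0.001,35],
    [0.08,0.008,0.056,-0.016,-0.001,0.001,35],
    [0.13,0.008,0.056,-0.016,-0.001,0.001,35],
    [0.16,0.008,0.056,-0.016,-0.001,0.001,35],
    [0.16,0.008,0.056,-0.016,-0.001,0.001,35],
    [0.19,0.008,0.056,-0.016,-0.001,0.001,35],
    [0.22,0.008,0.056,-0.016,-0.001,0.001,35],
    [0.234,0.008,0.056,-0.016,-0.001,0.001,35],
    [0.234,0.008,0.056,-0.016,-0.001,0.001,35],
    [0.234,0.008,0.056,-0.016,-0.001,0.001,35],
    [0.234,0.008,0.056,-0.016,-0.001,0.001,35],
  ],
)

```text
time: 3.3
tool_pos: [0.5353, 0.0318, 0.0284]
tcp_rot: [1.261, 1.174, -1.255]
wrist_force: [0.2, 0.3, 0.0]
width: 0.351
```

Run:
```python
from h import *
im=imaging.read_camera("wrist"); cv2.imwrite("pics/w2.png",im); s=monitor.read_state();print(s["wrist_force"],s["tool_pos"],Ttool(s)[:3,:3])
```

```text
[-0.00791874  0.4414055  -0.02294727] [0.53520809 0.03184454 0.02825601] [[ 3.79595690e-03  9.97743111e-01 -6.70393531e-02]
 [ 3.79747515e-04 -6.70412695e-02 -9.97750131e-01]
 [-9.99992723e-01  3.76195846e-03 -6.33376237e-04]]
```

View pics/w2.png

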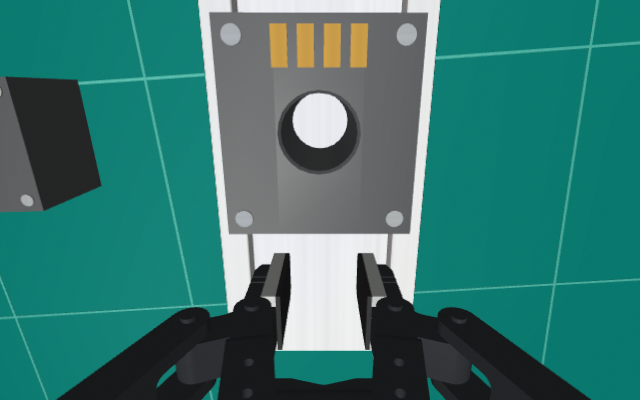

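The fingers are centred behind the block, whose rear edge is at row ≈233, and the finger tips are at row ≈255. Pushing along -tool z.

Call:
jog_arm(
  rows=[
    [0,0,-0.01,0,0,0,35],
    [0,0,-0.016,0,0,0,35],
    [0,0,-0.02,0,0,0,35],
    [0,0,-0.024,0,0,0,35],
    [0,0,-0.028,0,0,0,35],
    [0,0,-0.032,0,0,0,35],
    [0,0,-0.036,0,0,0,35],
    [0,0,-0.039,0,0,0,35],
    [0,0,-0.042,0,0,0,35],
    [0,0,-0.044,0,0,0,35],
    [0,0,-0.045,0,0,0,35],
    [0,0,-0.045,0,0,0,35],
  ],
)

```text
time: 4.55
tool_pos: [0.5381, 0.077, 0.0282]
tcp_rot: [1.261, 1.175, -1.255]
wrist_force: [0.5, -1.0, 1.2]
width: 0.349
```

Run:
```python
from h import *
im=imaging.read_camera("wrist"); cv2.imwrite("pics/w3.png",im); s=monitor.read_state();print(s["wrist_force"],s["tool_pos"])
c=cam("wrist",s);g=cv2.cvtColor(im,cv2.COLOR_BGR2GRAY)
e=edges(g,range(250,275,4),180,250,False,1);print(e[:,1],line(cast(c,e,.056)))
```

```text
[ 0.5491146  -0.30191217 -0.30683048] [0.53812372 0.0770057  0.02815038]
[195.5 186.5 183.5 182.5 186.5 186.5 186.5] (array([0.5207455 , 0.12624232], dtype=float32), array([0.9783243 , 0.20707877], dtype=float32))
```

Call:
jog_arm(
  rows=[
    [0,0,-0.001,0,0,0,35],
    [0,0,-0.002,0,0,0,35],
    [0,0,-0.003,0,0,0,35],
    [0,0,-0.003,0,0,0,35],
  ],
)

```text
time: 5.0
tool_pos: [0.5381, 0.0779, 0.0282]
tcp_rot: [1.258, 1.173, -1.257]
wrist_force: [-0.3, -11.4, 2.9]
width: 0.349
```

Run:
```python
from h import *
im=imaging.read_camera("wrist"); cv2.imwrite("pics/w4.png",im); s=monitor.read_state();print(s["wrist_force"],s["tool_pos"])
```

```text
[ -1.26972743 -10.53380617   3.70974179] [0.5381442  0.07788954 0.02816716]
```

View pics/w4.png

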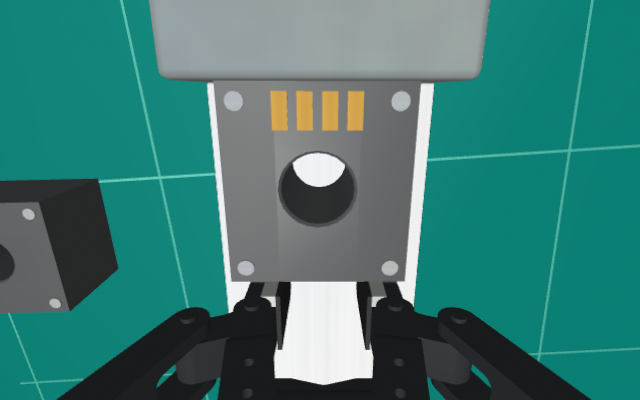

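The push force rose to 11 N, above the sliding friction. The picture shows the block's front edge (row ≈80) against the readout, with the bore mouth at (317.5,189). Backing off and rising for the bore measurement.

Call:
jog_arm(
  rows=[
    [0,0,0.01,0,0,0,35],
    [0,0,0.025,0,0,0,35],
    [0,0,0.025,0,0,0,35],
    [-0.05,0,0.025,0,0,0,60],
    [-0.1,0,0.02,0,0,0,60],
    [-0.15,0,-0.01,0,0,0,60],
    [-0.2,0,-0.03,0,0,0,60],
    [-0.232,0,-0.042,0,0,0,60],
    [-0.232,0,-0.042,0,0,0,60],
    [-0.232,0,-0.042,0,0,0,60],
    [-0.232,0,-0.042,0,0,0,60],
    [-0.232,0,-0.042,0,0,0,60],
  ],
)

```text
time: 6.25
tool_pos: [0.5388, 0.1197, 0.2575]
tcp_rot: [1.256, 1.175, -1.261]
wrist_force: [0.0, -0.3, -0.3]
width: 0.606
```

```bash
cat >> h.py <<'E'
def bore(c,g,guess,z=.056,rad=.0125):
    """rim: for 72 directions find strongest bright->dark drop inward near predicted radius"""
    C=np.array(guess[:2],float)
    for _ in range(4):
        P=[]
        for a in np.linspace(0,2*np.pi,72,endpoint=False):
            rr=np.linspace(rad*.8,rad*1.2,41); u=np.array([np.cos(a),np.sin(a)])
            px=proj(c,np.c_[C+rr[:,None]*u,np.full(41,z)]).astype(np.float32)
            v=cv2.remap(cv2.GaussianBlur(g,(0,0),.7),px[:,:1],px[:,1:],cv2.INTER_LINEAR).ravel().astype(float)
            d=np.abs(np.diff(v)); k=d.argmax()
            if d[k]>1.5: P.append(C+rr[k]*u)
        P=np.array(P); A=np.c_[2*P,np.ones(len(P))]; w=np.ones(len(P))
        for _ in range(10):
            x=np.linalg.lstsq(A*w[:,None],(P**2).sum(1)*w,rcond=None)[0]; r=np.sqrt(x[2]+x[:2]@x[:2]); res=np.linalg.norm(P-x[:2],axis=1)-r; w=1/(1+(res/.0005)**2)
        C=x[:2]
    return C,r,np.median(abs(res)),len(P)
E
python3 - <<'E'
from h import *
import pickle
np.set_printoptions(precision=4,suppress=True)
s=monitor.read_state(); im=imaging.read_camera("wrist"); pickle.dump(s,open("s5.pkl","wb")); cv2.imwrite("pics/w5.png",im)
c=cam("wrist",s);g=cv2.cvtColor(im,cv2.COLOR_BGR2GRAY); r=im[:,:,2]
print(s["time"],s["tool_pos"])
print(bore(c,g,[.5405,.1245]))
print(proj(c,[[.5405,.1245,.056],[.5359,.0895,.056]]))
ra=range(250,290,4)
print(edges(r,ra,250,330,pol=1)[:,0],edges(r,ra,330,400,pol=-1)[:,0])
im4=cv2.imread("pics/w4.png"); s4=dict(s); s4["tool_pos"]=np.array([.53814,.07789,.02817]); s4["tcp_rot"]=np.array([1.258,1.173,-1.257])
c4=cam("wrist",s4); print(cast(c4,[[317.5,189]],.056),bore(c4,cv2.cvtColor(im4,cv2.COLOR_BGR2GRAY),cast(c4,[[317.5,189]],.056)[0]))
E
```

```text
6.25 [0.5388 0.1197 0.2575]
(array([0.5387, 0.1247]), np.float64(0.012206534883402164), np.float64(0.00023997272837644051), 72)
[[324.9248 167.2776]
 [322.6791 201.1055]]
[284.7938 284.9694 285.0465 284.9541 285.3238 285.3615 285.6429 285.7887
 285.9569 269.9545] [363.366  363.3702 363.0641 363.0206 362.6394 362.5333 362.3768 362.3606
 362.3164 349.5   ]
[[0.5392 0.1252 0.056 ]] (array([0.5386, 0.1248]), np.float64(0.012653553062302253), np.float64(0.00017176765625863833), 72)
```

The bore is at (0.5387, 0.1247), and both views agree to 0.2 mm. Now over the probe.

Call:
jog_arm(
  rows=[
    [-0.04,0,0.05,0,0,0,60],
    [-0.04,0,0.1,0,0,0,60],
    [-0.04,-0.003,0.15,0,0,0,60],
    [-0.04,-0.003,0.2,0,0,0,60],
    [-0.04,-0.003,0.25,0,0,0,60],
    [-0.04,-0.003,0.3,0,0,0,60],
    [-0.04,-0.003,0.31,0,0,0,60],
    [-0.04,-0.003,0.31,0,0,0,60],
    [-0.04,-0.003,0.31,0,0,0,60],
    [-0.04,-0.003,0.31,0,0,0,60],
  ],
)

```text
time: 7.3
tool_pos: [0.5149, -0.1883, 0.2979]
tcp_rot: [1.256, 1.177, -1.261]
wrist_force: [-0.2, -0.3, -0.2]
width: 0.6
```

Run:
```python
from h import *
import pickle
s=monitor.read_state(); im=imaging.read_camera("wrist"); pickle.dump(s,open("s6.pkl","wb")); cv2.imwrite("pics/w6.png",im); print(s["tool_pos"],proj(cam("wrist",s),[[.515,-.215,.15],[.515,-.215,.09]]))
cv2.imwrite("pics/w6c.png",cv2.resize(im[60:260,200:460],None,fx=3,fy=3,interpolation=cv2.INTER_CUBIC))
```

```text
[ 0.51491954 -0.188324    0.29785823] [[325.7979003  215.92779464]
 [325.52370179 196.01562996]]
```

View pics/w6c.png

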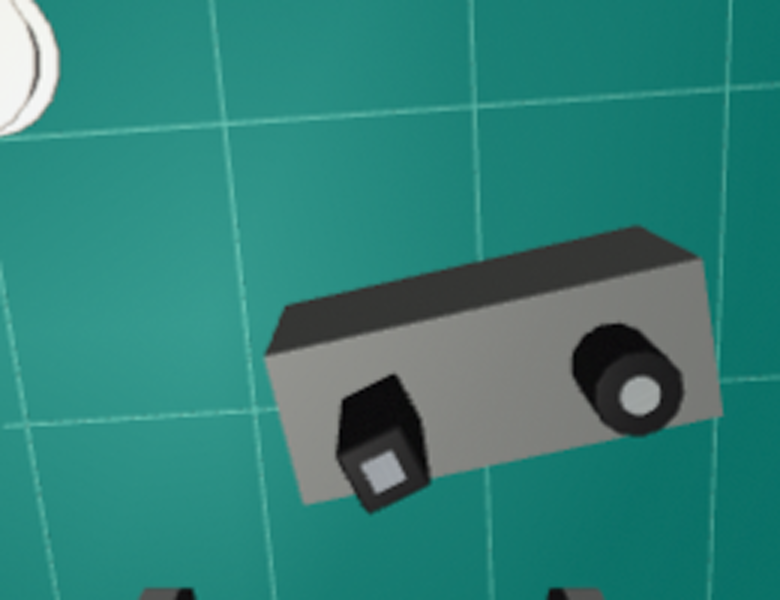

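The square handle's top face has crop corners (337,455), (402,427), (430,485) and (370,513), with its light cap at (383,472). The round handle is at (640,395). Now the pose.

Run:
```python
from h import *
import pickle
np.set_printoptions(precision=4,suppress=True)
s=pickle.load(open("s6.pkl","rb")); c=cam("wrist",s); im=cv2.imread("pics/w6.png"); g=cv2.cvtColor(im,cv2.COLOR_BGR2GRAY)
q=np.array([[337,455],[402,427],[430,485],[370,513]])/3+[200,60]-.33
P=cast(c,q,.15)[:,:2]; print("face",P.mean(0),np.linalg.norm(P-np.roll(P,-1,0),axis=1)); e=P[1]-P[0]; e2=P[2]-P[3]; print(np.degrees([np.arctan2(*e[::-1]),np.arctan2(*e2[::-1])]))
m=np.zeros_like(g); m[200:236,310:346]=g[200:236,310:346]>120
# only cap component
n,lab,st,ce=cv2.connectedComponentsWithStats(m); k=lab[217,328]; print(st[k],ce[k])
cn=max(cv2.findContours((lab==k).astype(np.uint8),0,1)[0],key=len)[:,0]
W=cast(c,cn,.15)[:,:2]; r=cv2.minAreaRect((W*1000).astype(np.float32)); print("cap",r, cast(c,ce[k],.15))
# stand edges top z=.09, from crop
S=cast(c,np.array([[265,354],[702,259],[722,414],[304,504]])/3+[200,60]-.33,.09)[:,:2]; print("stand",S.mean(0),np.linalg.norm(S-np.roll(S,-1,0),axis=1)); d=S[1]-S[0]; ang=np.arctan2(d[1],d[0]);print(np.degrees(ang), S.mean(0)-.04*np.array([np.cos(ang),np.sin(ang)]))
```

```text
face [ 0.5168 -0.2156] [0.0206 0.0197 0.0197 0.0205]
[20.653  22.9441]
[321 211  14  13 118] [327.4746 216.8729]
cap ((516.3894653320312, -216.02438354492188), (9.487547874450684, 9.942891120910645), 21.753286361694336) [[ 0.5164 -0.216   0.15  ]]
stand [ 0.5559 -0.2091] [0.1488 0.0549 0.149  0.0562]
8.708828543422548 [ 0.5163 -0.2152]
```

Run:
```python
from h import *
np.set_printoptions(precision=4,suppress=True)
s=monitor.read_state(); print(s["q"],*togo(s,[0.5165,-.2157,0.24],np.radians(-158.2)))
```

```text
[-0.3937 -0.011   1.7893 -0.0029  1.3642 -0.3271] [0.0582 0.0033 0.0273] [1.1243 0.0032 0.0002]
```

Call:
jog_arm(
  rows=[
    [0,0.003,0.027,0.14,0,0,55],
    [0,0.003,0.027,0.28,0,0,55],
    [0,0.003,0.027,0.42,0,0,55],
    [0.02,0.003,0.027,0.56,0,0,55],
    [0.04,0.003,0.027,0.7,0,0,55],
    [0.058,0.003,0.027,0.84,0,0,55],
    [0.058,0.003,0.027,0.98,0.003,0,55],
    [0.058,0.003,0.027,1.124,0.003,0,55],
    [0.058,0.003,0.027,1.124,0.003,0,55],
    [0.058,0.003,0.027,1.124,0.003,0,55],
    [0.058,0.003,0.027,1.124,0.003,0,55],
  ],
)

```text
time: 8.45
tool_pos: [0.5165, -0.2148, 0.2404]
tcp_rot: [2.011, 0.391, -2.011]
wrist_force: [-0.7, 0.6, 0.6]
width: 0.551
```

Run:
```python
from h import *
np.set_printoptions(precision=4,suppress=True)
s=monitor.read_state(); im=imaging.read_camera("wrist"); cv2.imwrite("pics/w7.png",im); c=cam("wrist",s); g=cv2.cvtColor(im,cv2.COLOR_BGR2GRAY)
p=proj(c,[[.5165,-.2157,.15]])[0]; print(s["tool_pos"],p,s["q"])
x,y=np.round(p).astype(int); m=np.zeros_like(g); m[y-20:y+20,x-20:x+20]=g[y-20:y+20,x-20:x+20]>120
n,lab,st,ce=cv2.connectedComponentsWithStats(m); k=1+st[1:,4].argmax(); print(st[k],ce[k])
cn=max(cv2.findContours((lab==k).astype(np.uint8),0,1)[0],key=len)[:,0]
C=cast(c,ce[k],.15)[0]; print("cap",cv2.minAreaRect((cast(c,cn,.15)[:,:2]*1000).astype(np.float32)),C)
C[2]=.102
print(togo(s,C,np.radians(-158.2)))
```

```text
[ 0.5165 -0.2148  0.2404] [325.5463 208.3316] [-0.4386  0.0397  1.8434 -0.      1.2583  0.7481]
[317 188  29  40 244] [339.1393 213.3279]
cap ((518.0536499023438, -219.0189208984375), (28.682613372802734, 19.748254776000977), 23.09246826171875) [ 0.5166 -0.2259  0.15  ]
(array([0.1384, 0.0104, 0.004 ]), array([ 0.0036, -0.0001, -0.0002]))
```

View pics/w7.png

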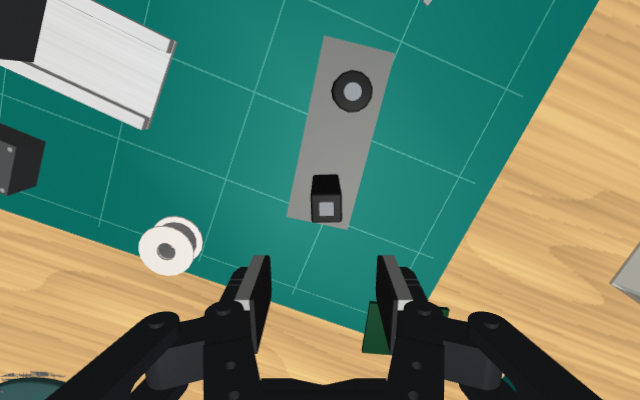

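The handle's cap is at (326,209), where the earlier estimate projects (325.5,208.3), and its sides line up with the jaws. Descending and gripping.

Call:
jog_arm(
  rows=[
    [0.04,0.001,0,0.004,0,0,55],
    [0.08,0.001,0,0.004,0,0,55],
    [0.11,0.001,0,0.004,0,0,55],
    [0.13,0.001,0,0.004,0,0,55],
    [0.138,0.001,0,0.004,0,0,55],
    [0.138,0.001,0,0.004,0,0,55],
    [0.138,0.001,0,0.004,0,0,55],
    [0.138,0.001,0,0.004,0,0,40],
    [0.138,0.001,0,0.004,0,0,30],
    [0.138,0.001,0,0.004,0,0,15],
    [0.138,0.001,0,0.004,0,0,5],
    [0.138,0.001,0,0.004,0,0,5],
    [0.138,0.001,0,0.004,0,0,5],
    [0.138,0.001,0,0.004,0,0,5],
    [0.138,0.001,0,0.004,0,0,5],
    [0.138,0.001,0,0.004,0,0,5],
  ],
  force=30,
)

```text
time: 10.1
tool_pos: [0.5178, -0.2164, 0.1039]
tcp_rot: [2.015, 0.385, -2.011]
wrist_force: [-1.9, -0.1, 5.9]
width: 0.254
```

Call:
jog_arm(
  rows=[
    [-0.005,0,0,0,0,0,5],
    [-0.015,0,0,0,0,0,5],
    [-0.03,0,0,0,0,0,5],
    [-0.05,0,0,0,0,0,5],
    [-0.07,0,0,0,0,0,5],
    [-0.09,0,0,0,0,0,5],
    [-0.11,0,0,0,0,0,5],
    [-0.12,0,0,0,0,0,5],
    [-0.12,0,0,0,0,0,5],
    [-0.12,0,0,0,0,0,5],
  ],
)

```text
time: 11.1
tool_pos: [0.5173, -0.2161, 0.2237]
tcp_rot: [2.015, 0.385, -2.011]
wrist_force: [0.0, -0.0, -1.0]
width: 0.255
```

Run:
```python
from h import *
np.set_printoptions(precision=4,suppress=True)
s=monitor.read_state(); im=imaging.read_camera("wrist"); cv2.imwrite("pics/w8.png",im); sd=imaging.read_camera("side"); cv2.imwrite("pics/s8.png",sd)
print(s["tool_pos"],s["wrist_force"],s["width"],Ttool(s)[:3,:3])
a=cv2.resize(im[120:400,200:460],(520,560)); d=proj(cam("side"),[[.517,-.216,.12]])[0].astype(int); b=cv2.resize(sd[d[1]-140:d[1]+60,max(0,d[0]-50):d[0]+50],(280,560))
cv2.imwrite("pics/c8.png",np.hstack([a,b])); print(d)
```

```text
[ 0.5173 -0.2161  0.2237] [ 0.0329 -0.0138 -1.0312] 0.2548043493985185 [[ 0.0023  0.3704 -0.9289]
 [-0.0011 -0.9289 -0.3704]
 [-1.      0.0019 -0.0017]]
[338 185]
```

View pics/c8.png

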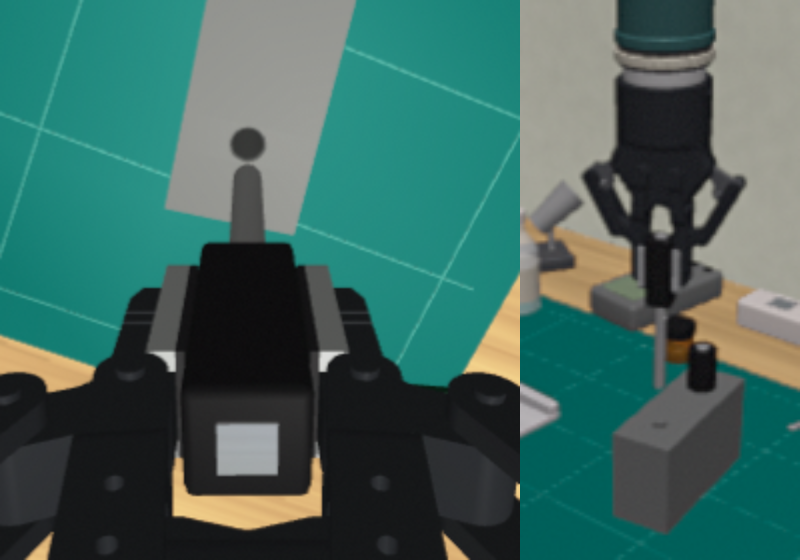

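The probe is held (opening 21.7 mm) and clear of the stand, with the tip in view at crop (247,165). I'll check the tip against the tool axis and compute the move over the bore.

Run:
```python
from h import *
np.set_printoptions(precision=4,suppress=True)
s=monitor.read_state(); T=Ttool(s); c=cam("wrist",s); im=cv2.imread("pics/w8.png"); g=cv2.cvtColor(im,cv2.COLOR_BGR2GRAY)
W=lambda p:(T@np.r_[p,1])[:3]
print(proj(c,[W([.0939,0,-.005]),W([.0939,.005,0]),W([.0939,-.005,0]),W([-.046,0,0]),W([.05,.005,0]),W([.05,-.005,0])]))
for y in (210,220,232): print(y,edges(g,[y],305,323,pol=-1)[0],edges(g,[y],323,340,pol=1)[0])
print(edges(g,[322,323,324,325],192,212,False,))
P=(T@np.r_[.0939,0,0,1])[:3]; print("tip",P)
print(togo(s,[.5387,.1247,.2237],np.radians(-158.2)))
# side view estimate of tip
cs=cam("side"); print("tip side px",proj(cs,P), proj(cs,W([-.046,0,0])))
```

```text
[[324.3204 199.5407]
 [331.4038 206.3112]
 [317.2222 206.3078]
 [325.3794 341.9691]
 [333.0268 229.9998]
 [315.9714 229.9952]]
210 [316.1216 210.    ] [330.4125 210.    ]
220 [315.4744 220.    ] [331.06 220.  ]
232 [314.6707 232.    ] [331.675 232.   ]
[[322.     199.7   ]
 [323.     199.6579]
 [324.     201.4545]
 [325.     202.0972]]
tip [ 0.5168 -0.2158  0.1286]
(array([-0.0012, -0.3082, -0.1465]), array([-0.0011, -0.0002, -0.0002]))
tip side px [[337.9363 182.4006]] [[338.7049 128.7629]]
```

Call:
jog_arm(
  rows=[
    [-0.001,-0.045,-0.021,0,0,0,5],
    [-0.001,-0.085,-0.041,0,0,0,5],
    [-0.001,-0.13,-0.062,0,0,0,5],
    [-0.001,-0.17,-0.081,0,0,0,5],
    [-0.001,-0.21,-0.1,0,0,0,5],
    [-0.001,-0.25,-0.119,0,0,0,5],
    [-0.001,-0.28,-0.133,0,0,0,5],
    [-0.001,-0.3,-0.1425,-0.001,0,0,5],
    [-0.001,-0.308,-0.1465,-0.001,0,0,5],
    [-0.001,-0.308,-0.1465,-0.001,0,0,5],
    [-0.001,-0.308,-0.1465,-0.001,0,0,5],
    [-0.001,-0.308,-0.1465,-0.001,0,0,5],
  ],
)

```text
time: 12.4
tool_pos: [0.5387, 0.1232, 0.2232]
tcp_rot: [2.013, 0.386, -2.014]
wrist_force: [0.8, 0.2, -0.7]
width: 0.256
```

Run:
```python
from h import *
import pickle
np.set_printoptions(precision=4,suppress=True)
s=monitor.read_state(); im=imaging.read_camera("wrist"); pickle.dump(s,open("s9.pkl","wb")); cv2.imwrite("pics/w9.png",im); c=cam("wrist",s); g=cv2.cvtColor(im,cv2.COLOR_BGR2GRAY)
print(s["tool_pos"],s["wrist_force"],s["width"],proj(c,[[.5387,.1247,.056]]))
b=bore(c,g,[.5387,.1247]); print(b)
T=Ttool(s); C=np.r_[b[0],.056]; print("bore in tool", T[:3,:3].T@(C-T[:3,3]))
cv2.imwrite("pics/c9.png",cv2.resize(im[80:280,190:450],None,fx=3,fy=3,interpolation=cv2.INTER_CUBIC))
```

```text
[0.5387 0.1232 0.2232] [ 0.753   0.2001 -0.6838] 0.25564910077713127 [[322.5081 179.9314]]
(array([0.5392, 0.1247]), np.float64(0.01248722035669372), np.float64(0.0002473328908916047), 72)
bore in tool [ 0.1672 -0.0013 -0.0011]
```

View pics/c9.png

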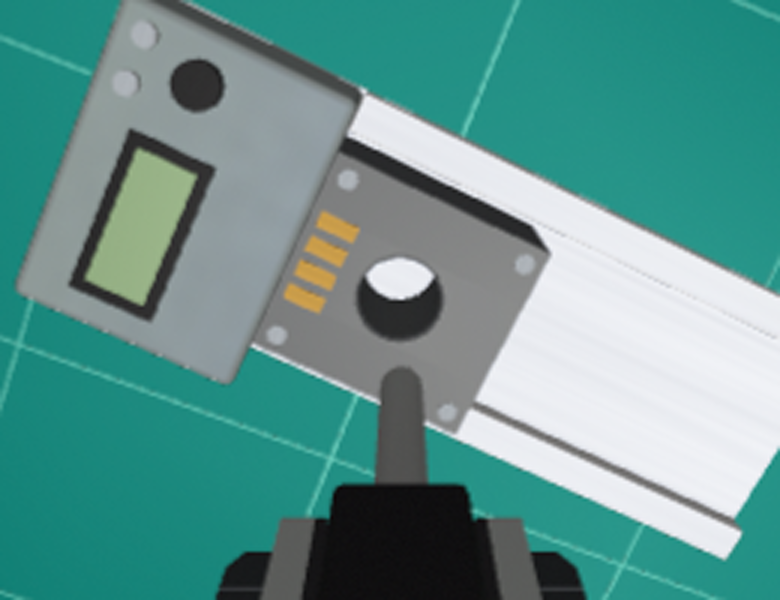

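The block is still flush. The bore mouth is at crop (400,298), and the tip at (401,366) is about 73 mm above it. Correcting by y -0.7 mm and z -2 mm, then lowering to about 10 mm above the mouth to check again.

Call:
jog_arm(
  rows=[
    [0,-0.001,-0.002,0,0,0,5],
    [0.02,-0.001,-0.002,0,0,0,5],
    [0.04,-0.001,-0.002,0,0,0,5],
    [0.055,-0.001,-0.002,0,0,0,5],
    [0.063,-0.001,-0.002,0,0,0,5],
    [0.063,-0.001,-0.002,0,0,0,5],
    [0.063,-0.001,-0.002,0,0,0,5],
    [0.063,-0.001,-0.002,0,0,0,5],
  ],
)

```text
time: 13.25
tool_pos: [0.5411, 0.125, 0.1615]
tcp_rot: [2.016, 0.385, -2.012]
wrist_force: [0.5, 0.6, -0.2]
width: 0.252
```

Run:
```python
from h import *
np.set_printoptions(precision=4,suppress=True)
s=monitor.read_state(); im=imaging.read_camera("wrist"); cv2.imwrite("pics/w10.png",im); c=cam("wrist",s); g=cv2.cvtColor(im,cv2.COLOR_BGR2GRAY)
sd=imaging.read_camera("side"); cv2.imwrite("pics/s10.png",sd); t=imaging.read_camera("top"); cv2.imwrite("pics/t10.png",t)
T=Ttool(s); print(s["tool_pos"],T[:3,0])
C=np.r_[.5392,.1247,.056]; print("bore(prev) in tool", T[:3,:3].T@(C-T[:3,3]))
print("pred mouth px",proj(c,C),"tip",proj(c,[(T@np.r_[.0939,0,-.005,1])[:3],(T@np.r_[.0939,0,0,1])[:3]]))
m=proj(cam("side"),C)[0].astype(int); print("side mouth",m, "side tip", proj(cam("side"),[(T@np.r_[.0939,0,0,1])[:3]]))
a=cv2.resize(im[120:260,255:395],(560,560),interpolation=cv2.INTER_CUBIC); b=cv2.resize(sd[m[1]-50:m[1]+30,m[0]-17:m[0]+17],(238,560),interpolation=cv2.INTER_CUBIC)
cv2.imwrite("pics/c10.png",np.hstack([a,b]))
for y in (215,225,235): print(y,edges(g,[y],308,323,pol=-1)[0],edges(g,[y],323,340,pol=1)[0])
```

```text
[0.5411 0.125  0.1615] [ 0.0019 -0.0002 -1.    ]
bore(prev) in tool [ 0.1055 -0.0005  0.0021]
pred mouth px [[323.5798 203.9931]] tip [[324.3218 199.5377]
 [324.3143 206.3065]]
side mouth [255 165] side tip [[255.4299 162.2578]]
215 [310.3906 215.    ] [337.2368 215.    ]
225 [315.2647 225.    ] [331.1897 225.    ]
235 [314.4592 235.    ] [332.049 235.   ]
```

View pics/c10.png

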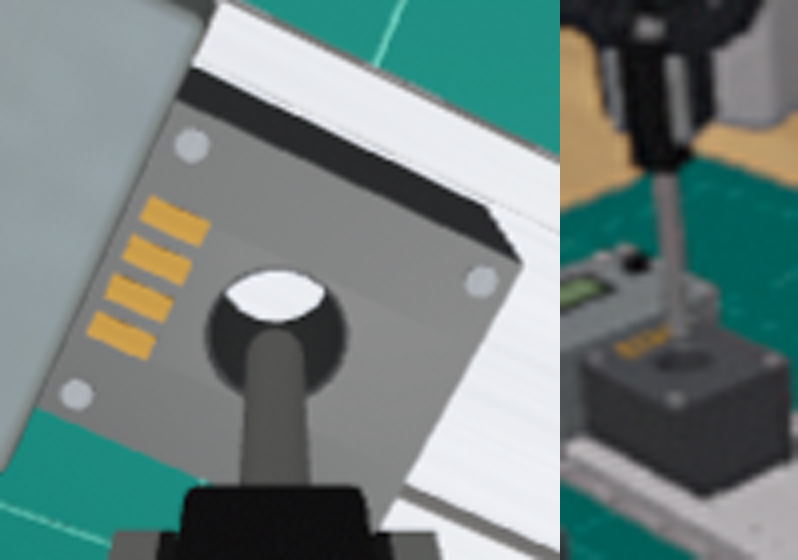

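The tip at crop (275,328) sits concentric with the mouth at (276,334) once the remaining height is allowed for, with a residual of about 0.7 mm. Lowering slowly, partway first.

Call:
jog_arm(
  rows=[
    [0,0,0.0007,0,0,0,5],
    [0.003,0,0.0007,0,0,0,5],
    [0.007,0,0.0007,0,0,0,5],
    [0.011,0,0.0007,0,0,0,5],
    [0.014,0,0.0007,0,0,0,5],
    [0.014,0,0.0007,0,0,0,5],
    [0.014,0,0.0007,0,0,0,5],
  ],
)

```text
time: 14.1
tool_pos: [0.5401, 0.1247, 0.147]
tcp_rot: [2.015, 0.386, -2.013]
wrist_force: [-0.4, 0.1, -0.9]
width: 0.255
```

Run:
```python
from h import *
np.set_printoptions(precision=4,suppress=True)
s=monitor.read_state(); im=imaging.read_camera("wrist"); cv2.imwrite("pics/w11.png",im); c=cam("wrist",s); g=cv2.cvtColor(im,cv2.COLOR_BGR2GRAY)
T=Ttool(s); print(s["tool_pos"],s["wrist_force"])
C=np.r_[.539,.1247,.056]; print("bore in tool", T[:3,:3].T@(C-T[:3,3])); print(proj(c,C))
for zc in (.056,):
  for off in (0,.0008,.0018): print(off,proj(c,[(T@np.r_[.0939,-.0003,off-.005,1])[:3]]))
cv2.imwrite("pics/c11.png",cv2.resize(im[150:270,255:395],(700,600),interpolation=cv2.INTER_CUBIC))
```

```text
[0.5401 0.1247 0.147 ] [-0.3763  0.0967 -0.9001]
bore in tool [ 0.091  -0.0004  0.0011]
[[323.7167 209.1094]]
0 [[323.8935 199.5384]]
0.0008 [[323.8927 200.627 ]]
0.0018 [[323.8918 201.9847]]
```

View pics/c11.png

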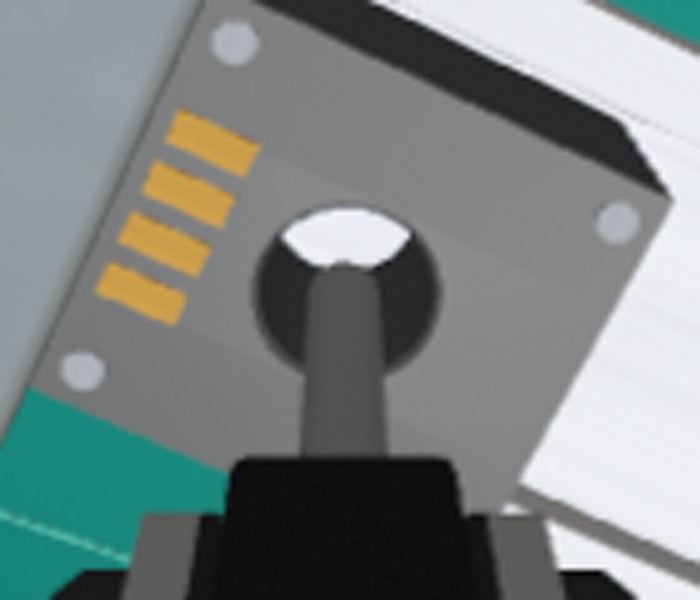

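The tip is just inside the mouth, with the stem at crop x≈344 and the bore centred at x≈346, so it is centred to within about 1 mm. Lowering to depth.

Call:
jog_arm(
  rows=[
    [0.003,0,-0.0005,0,0,0,5],
    [0.007,0,-0.0005,0,0,0,5],
    [0.011,0,-0.0005,0,0,0,5],
    [0.015,0,-0.0005,0,0,0,5],
    [0.019,0,-0.0005,0,0,0,5],
    [0.023,0,-0.0005,0,0,0,5],
    [0.027,0,-0.0005,0,0,0,5],
    [0.03,0,-0.0005,0,0,0,5],
    [0.033,0,-0.0005,0,0,0,5],
    [0.034,0,-0.0005,0,0,0,5],
    [0.034,0,-0.0005,0,0,0,5],
    [0.034,0,-0.0005,0,0,0,5],
    [0.034,0,-0.0005,0,0,0,5],
    [0.034,0,-0.0005,0,0,0,5],
  ],
)

```text
time: 15.55
tool_pos: [0.5409, 0.1249, 0.1134]
tcp_rot: [2.016, 0.385, -2.012]
wrist_force: [0.9, 0.3, -0.6]
width: 0.253
```

Run:
```python
from h import *
np.set_printoptions(precision=4,suppress=True)
s=monitor.read_state(); im=imaging.read_camera("wrist"); sd=imaging.read_camera("side"); T=Ttool(s); c=cam("wrist",s)
print(s["time"],s["tool_pos"],s["wrist_force"],s["joint_vel"],T[:3,0])
C=np.r_[.539,.1247,.056]; print("bore in tool", T[:3,:3].T@(C-T[:3,3]),proj(c,C)); m=proj(cam("side"),C)[0].astype(int)
a=cv2.resize(im[150:290,255:395],(560,560),interpolation=cv2.INTER_CUBIC); b=cv2.resize(sd[m[1]-50:m[1]+30,m[0]-17:m[0]+17],(238,560),interpolation=cv2.INTER_CUBIC)
cv2.imwrite("pics/c12.png",np.hstack([a,b]))
```

```text
15.55 [0.5409 0.1249 0.1134] [ 0.8739  0.3264 -0.6415] [-0.0005  0.0002  0.0007  0.0011 -0.001   0.0002] [ 0.0019 -0.0003 -1.    ]
bore in tool [ 0.0574 -0.0005  0.002 ] [[323.5916 228.3444]]
```

Run:
```python
from h import *
np.set_printoptions(precision=4,suppress=True)
s=monitor.read_state(); im=imaging.read_camera("wrist"); c=cam("wrist",s); g=cv2.cvtColor(im,cv2.COLOR_BGR2GRAY)
print(bore(c,g,[.539,.1247])); T=Ttool(s)
x,y=proj(c,[(T@np.r_[.0574,0,.0008,1])[:3]])[0]; print(x,y)
for r in (int(y)-4,int(y),int(y)+4): print(r,edges(g,[r],309,322)[0],edges(g,[r],325,340)[0], g[r,305:345:2])
print(s["wrist_force"],s["width"],abs(s["joint_vel"]).max())
```

```text
(array([0.5394, 0.1248]), np.float64(0.01281470070297433), np.float64(0.000266324818817526), 64)
324.4624785314425 226.57948232938512
222 [315.3889 222.    ] [331.2714 222.    ] [39 39 41 40 42 51 77 80 82 81 82 81 78 67 41 41 41 39 39 50]
226 [315.2143 226.    ] [331.3235 226.    ] [39 40 41 42 42 55 78 81 83 81 81 80 78 68 42 41 41 40 39 39]
230 [314.8714 230.    ] [331.75 230.  ] [40 40 41 41 41 60 77 81 82 82 81 80 77 70 40 41 40 40 39 44]
[-0.0454  0.1163 -0.8329] 0.2522879627102556 0.0018216396501346218
```

```bash
python3 -c "
from workcell import finish_job
print(finish_job())"
```

```text
the job is handed in; nothing more can be done
None
```

I pushed the sensor block flush against the readout, and the probe is now held upright in the bore. I handed the job in after about 15.6 s of the 64 s; no verdict is reported.

- **Sensor flush:** the push force rose to about 11 N at contact, above the 1–5 N sliding friction. The block still looked flush once the tip was just inside the bore. The last bore fit, (0.5394, 0.1248), matches the earlier ones to within 0.7 mm, so the block did not move during insertion.
- **Probe centring:** sideways, the stem is within about 0.5 mm of the bore axis. Along the camera's line of sight I estimate 0.2–1.2 mm. My two estimates of the tip's offset from the tool disagreed by about 1 mm there, so I aimed between them; the limit is 4.5 mm.
- **Tip depth:** the tip should be at z ≈ 0.0195 m, about 36 mm below the mouth and 13 mm above the tray floor. This comes from the arm's pose and the grip height; I did not see it directly.
- **Grip and contact:** the fingers are on the 22 mm handle (opening about 21.5 mm, 30 N grip set). The arm was still, and the wrist force stayed under 1 N.
- **Not checked:** the picture limit stopped me viewing the final pose, so that last check was made from pixel measurements only. I did not separately measure the round probe or the bystanders afterwards, but the moves were planned clear of them.

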